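Set the option switches behind a console's bifold door

TASK

Pull the bifold door on the sloping dispenser console by its bar handle until both panels are folded fully open, set the four slide switches inside so that, counted from the one nearest the robot, the first and third are fully up the slope and the second and fourth fully down, then fold the door shut flat again and let go. Do not bump the glass lamp shade above it, and leave the other things on the counter where they are.

Things in the scene. Friction and masses are not known exactly. Their poses are not given: they have to be found in the camera images.
- bay_face (a point): Centre of the bay opening (150 mm up the slope, 240 mm wide) in the face of the white dispenser console, in the face's plane. Face axes: x up the slope (roughly to the robot's left), y towards the robot, z straight out of the face, 35 degrees from vertical, leaning to the robot's right. Shut, the two-panel steel bifold door covers the bay.
- bank_top (a point): Centre of the top of the black switch bank (75 mm up the slope, 116 mm wide) in the bay, 18 mm below the face, at x +15 mm, y -40 mm from bay_face; face axes. Hidden under the shut door. The four switches stand in it in a row along y, at +39, +13, -13, -39 mm from this point, the first nearest the robot; a knob fully down is at x -8 mm, fully up +8 mm.
- door_hinge (a point): Middle of the fixed hinge line (along the slope) at the bay's edge nearest the robot, at y +120 mm from bay_face, in the face's plane. Two panels, each 120 mm wide, 148 mm along the slope, 8 mm thick outwards from the face: the near one swings on this hinge, the far one is hinged to it and its far edge runs in the tracks. The point turns with the near panel.
- door (a joint): Angle of the near panel, rad: 0 shut flat; 1.4 the stop, both panels folded together, standing out from the face at the bay's near edge. The far panel leans back by the same angle, the fold outwards. Stiff hinges (about 2 N at the handle): it stays where it is left.
- pull_bar (a point): Middle of the dark D-shaped handle's round bar on the near panel, by the fold: 12 mm thick, 90 mm long, along the slope, 31 mm clear of the panel. Shut, its centre is 98 mm beyond the hinge line (-y) and 45 mm out from the face; it moves on an arc about the hinge line, out and towards the robot, and can turn between fingers. The point turns with the panel.
- shade_center (a point): Centre of the frosted glass lamp shade (74 mm wide, 76 mm long, lying level) that sticks out down-slope (to the robot's right) from a brass bayonet socket on the steel splash panel (130 mm wide, top 396 mm above the counter) at the back of the console; it hangs about 210 mm above the upper part of the bay.
- switch1_knob (a point): Centre of the white knob of slide switch 1 (nearest the robot of four, 26 mm apart): a block 8 x 8 mm standing 14 mm out of the bank, its top 4 mm below the face; it slides up and down the slope. Hidden under the shut door. Axes as bay_face.
- switch1 (a joint): Position of switch 1, m: 0 fully down the slope (to the robot's right), 0.016 fully up; about 1.5 N moves it and it stays where it is left.
- switch2_knob (a point): Centre of the white knob of slide switch 2 (second nearest of four, 26 mm apart): a block 8 x 8 mm standing 14 mm out of the bank, its top 4 mm below the face; it slides up and down the slope. Hidden under the shut door. Axes as bay_face.
- switch2 (a joint): Position of switch 2, m: 0 fully down the slope (to the robot's right), 0.016 fully up; about 1.5 N moves it and it stays where it is left.
- switch3_knob (a point): Centre of the white knob of slide switch 3 (third of four, 26 mm apart): a block 8 x 8 mm standing 14 mm out of the bank, its top 4 mm below the face; it slides up and down the slope. Hidden under the shut door. Axes as bay_face.
- switch3 (a joint): Position of switch 3, m: 0 fully down the slope (to the robot's right), 0.016 fully up; about 1.5 N moves it and it stays where it is left.
- switch4_knob (a point): Centre of the white knob of slide switch 4 (farthest of four, 26 mm apart): a block 8 x 8 mm standing 14 mm out of the bank, its top 4 mm below the face; it slides up and down the slope. Hidden under the shut door. Axes as bay_face.
- switch4 (a joint): Position of switch 4, m: 0 fully down the slope (to the robot's right), 0.016 fully up; about 1.5 N moves it and it stays where it is left.
- bulb: Spare milk-glass bulb standing on its brass cap, 62 mm wide, 102 mm tall; bystander, origin at the centre of its underside.
- timer: Round steel egg timer, 68 mm wide, 64 mm tall; bystander, origin at the centre of its underside.
- mug: White mug, 80 mm wide, 90 mm tall; bystander, origin at the centre of its underside.
- sugar: Glass sugar jar, 68 mm wide, 115 mm tall; bystander, origin at the centre of its underside.
- plate: Chrome dispenser pressure plate lying flat, 110 x 150 x 6 mm; bystander, origin at the centre of its underside.
- cashtray: Low plastic cash tray, 130 x 180 x 28 mm; bystander, origin at the centre of its underside.
- salt: Salt shaker, 44 mm wide, 85 mm tall; bystander, origin at the centre of its underside.

How it is judged (in metres and radians):
On the way, in this order (a step that is already met when the one before it is completed fails the run):
1. the door is being opened by its handle, the fingers on the bar (value of joint door above 0.2 rad and contact force between the fingers and pull above 0.3 N), for 0.05 s.
2. both panels are folded open (door beyond 1.15 rad) (value of joint door above 1.15 rad), for 0.2 s.
3. the switches stand up, down, up, down from the robot outwards (value of joint each of switch1, switch3 above 0.0115 m and value of joint each of switch2, switch4 below 0.0045 m), for 0.2 s.
At the end, for the whole second after the job is handed in: Door shut flat (below 0.08 rad), switches 1 and 3 beyond 11.5 mm of their 16 mm up the slope, 2 and 4 below 4.5 mm (all of step 3 and value of joint door below 0.08 rad); the robot touches nothing.
It fails at once if the glass shade is bumped (over 2 N) (contact force between shade and anything else above 2 N).
It fails at once if a bystander is shifted by over 30 mm or knocked over (distance of any of bulb, timer, mug, sugar, plate, cashtray, salt from where it was at the start of the episode above 0.03 m or angle between any of bulb, timer, mug, sugar, plate, cashtray, salt's own z axis and vertical above 0.5 rad).
It also fails if it takes over 72 s, if anything falls off the work surface, if the arm or the gripper's body presses on something with over 40 N, if the wrist force passes 120 N, or if a joint passes its speed limit or range.

ROBOT

A 7-joint arm with a two-finger parallel gripper is mounted at the origin on the work surface. World frame = base frame: x ahead of the robot, y to its left, z up, the work surface at z = 0. Lengths are in mm, angles in rad, forces in N, time in s.
With the tool pointing down it reaches from about 350 to 900 mm from the base axis. Payload 19.9 kg.
Tool frame: the origin (TCP) lies where the fingers leave the gripper's body, on its centre line; the fingertips stand 73 mm ahead of it and the grasp point (between the pads) lies 54 mm ahead of it; z points along the fingers, y is the line along which they close (so a half turn about z gives the same grasp; the last joint's range is limited). The gripper opens to 85 mm and grips with 20 to 120 N. Pads are 22 mm wide; open, the fingers measure 114 mm over their backs; the gripper's body (76 mm by 85 mm) begins 54 mm behind the grasp point. The pads swing forward as they close: fully open they stand 13 mm farther back than shut.
Start: joints at [1.22, 0.417, -0.01, 1.614, 0.005, 1.111, -0.053], TCP at [189.947, -595.423, 303.86] pointing down, gripper open.
Joint ranges: [-2.81, 2.81], [-0.39, 2.02], [-1.27, 1.25], [0.06, 2.57], [-1.19, 4.33], [0.19, 2], [-2.82, 2.82]. Speed limits (rad/s): [1.89, 1.89, 2.39, 2.39, 3.01, 3.01, 3.01].

INTERFACE

Orientations are given as a unit quaternion [x, y, z, w].
In Python, from rig import bot, effector, cams gives the robot as it stands. Calls block until the motion is done:
- bot.movep(position, orientation): joint-space move of the TCP to a pose.
- bot.servo_line(position, attitude=None, vel=150, force_limit=None): straight line of the TCP; attitude=None keeps the orientation; vel is the mean speed in mm/s. With force_limit (N) it stops when the force on the tool has changed by that much, and returns True; else False.
- bot.set_joints(angles): joint-space move.
- effector.move_gripper(opening, effort=None): finger opening in mm; effort is the grip in N (None keeps the last); returns when the fingers have stopped.
- bot.hold(seconds).
- bot.solve_ik(position, orientation): joint angles nearest the present ones, or None.
- bot.read_state(): the state.
- cams.camera(name): name is "scene" or "side" or "wrist"; returns the picture (400x640x3 uint8, red, green, blue); there is no depth.
- cams.get_calibration(name): a dict with "fx", "fy", "cx", "cy" (pixels), "dist_coeffs" ([k1, k2, p1, p2, k3] as OpenCV has them; the pictures are not rectified), "R" (3x3) and "t" (3): a world point X has camera coordinates R X + t; the wrist camera has in their place "tool_from_camera" (4x4, takes a point from camera to tool coordinates, whose origin is the TCP and whose axes are the flange's). Camera axes: x right, y down, z forward; pixel columns grow to the right and rows downward; lengths in mm; the calibration is good to about 2 mm. A picture is of the moment at which its call begins: read the wrist's pose just before it. get_calibration takes no time and is no camera call.
A pose or a line that the arm cannot do raises bot.Unreachable and nothing moves.
- bot.sign_off(): hands the job in; it is judged then, once.
The state is a dict: "time_s": time; "q": joint angles; "dq": joint speeds; "joint_torque": joint torques, N m; "ee_pos": TCP position; "orientation": TCP orientation; "contact_force": force on the tool from outside, world axes, zero at the start; "torque": the same for the moment, N m; "grip_width": finger opening in mm; "grip_force": force on a finger pad.
Only numpy, scipy, OpenCV 4.12 (cv2) and the standard library are available. Lean on these libraries where they do the work, as an engineer would, in place of code of your own. Each camera call takes 0.05 s, during which the arm holds its last target. There are 200 camera calls.

## Working session

There is one attempt and no reset: what is moved stays moved. The work goes in short steps, each a Python script; the robot and the scene stay as the last script left them, time stands still between calls to the robot, and variables do not carry over. Pictures are saved under pics/ and viewed, at most 10 in all, crops included, and the job is handed in when it is done.

```bash
ls; mkdir -p pics; python3 - <<'E'
from rig import bot, effector, cams
import cv2,numpy as np
ims=[]
for n in ["scene","side","wrist"]:
    im=cams.camera(n)[...,::-1]; cv2.imwrite(f"pics/{n}0.png",im)
    c=cams.get_calibration(n); print(n,{k:np.round(v,4).tolist() for k,v in c.items()})
s=bot.read_state(); print(s)
E
```

```text
pics
scene {'fx': 369.8199, 'fy': 369.8199, 'cx': 315.0451, 'cy': 201.3951, 'dist_coeffs': [-0.0695, 0.0, 0.0, 0.0, 0.0], 'R': [[0.2082, 0.9781, -0.0029], [0.7687, -0.1654, -0.6178], [-0.6048, 0.1264, -0.7863]], 't': [-144.0257, -338.0268, 1606.4523]}
side {'fx': 380.0634, 'fy': 380.0634, 'cx': 323.2486, 'cy': 194.9249, 'dist_coeffs': [0.0056, 0.0, 0.0, 0.0, 0.0], 'R': [[-0.7551, -0.6554, -0.0123], [-0.4373, 0.5176, -0.7354], [0.4884, -0.5499, -0.6775]], 't': [480.9108, 410.3916, 641.3663]}
wrist {'fx': 312.9725, 'fy': 312.9725, 'cx': 317.9482, 'cy': 198.9332, 'dist_coeffs': [0.0082, 0.0, 0.0, 0.0, 0.0], 'tool_from_camera': [[-0.0, -0.9507, -0.3102, 79.1105], [1.0, 0.0002, -0.0005, 0.733], [0.0005, -0.3102, 0.9507, -69.9278], [0.0, 0.0, 0.0, 1.0]]}
{'time_s': 0.15, 'q': array([ 1.22048628,  0.4178539 , -0.01029612,  1.61397923,  0.00471155,
        1.11069082, -0.05297881]), 'dq': array([-5.95756571e-04, -1.80466853e-03,  9.67303045e-05,  4.34608528e-05,
       -1.43374299e-03, -3.95014787e-04,  5.38105668e-04]), 'joint_torque': array([ 4.52846616e-04, -8.64735961e+01,  6.78446442e-01, -4.35053658e+01,
        1.90708641e-02,  5.81479821e-03, -4.87104671e-05]), 'ee_pos': array([ 189.8948788 , -595.27266808,  303.41716497]), 'orientation': array([ 9.88100994e-01,  1.53805784e-01, -1.13753441e-04, -4.39650768e-04]), 'contact_force': array([ 0.73307303, -0.47371525,  0.46354368]), 'torque': array([ 0.02317869, -0.01468398, -0.01955558]), 'grip_force': 0.0, 'grip_width': 85.31986323655246}
```

View pics/scene0.png

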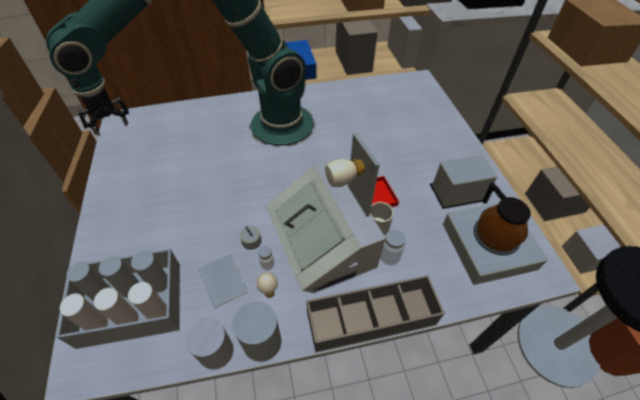

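View pics/side0.png

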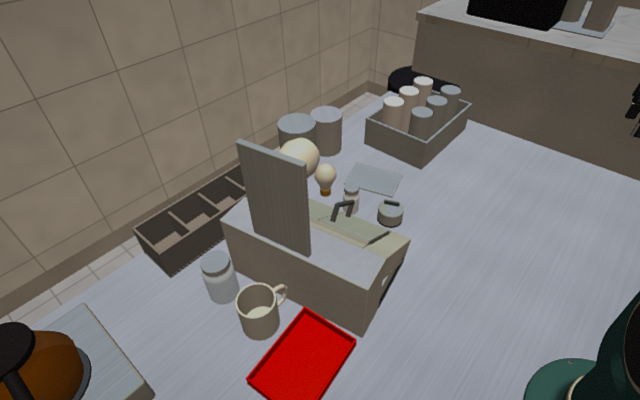

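The scene picture shows the console at about (320,230), with the handle at (300,213), the shade at (341,172) and the splash panel at (365,175). Salt, timer, bulb and plate stand on its down-slope side around (225–268, 235–285). In the side picture the bar is near (343,208) and the tray, mug and sugar are behind the console. Next I'll take a rough position and a closer wrist view.

```bash
cat > h.py <<'E'
import numpy as np, cv2
from rig import bot, effector, cams
from scipy.spatial.transform import Rotation as Ro
def pose(s=None):
    s=s or bot.read_state(); T=np.eye(4); T[:3,:3]=Ro.from_quat(s["orientation"]).as_matrix(); T[:3,3]=s["ee_pos"]; return T
def cal(n,T=None):
    c=cams.get_calibration(n); K=np.array([[c["fx"],0,c["cx"]],[0,c["fy"],c["cy"]],[0,0,1.]]); d=np.array(c["dist_coeffs"],float)
    if n=="wrist":
        W=T@np.array(c["tool_from_camera"]); R=W[:3,:3].T; t=-R@W[:3,3]
    else: R=np.array(c["R"]); t=np.array(c["t"])
    return K,d,R,t
def rays(C,px):
    K,d,R,t=C; u=cv2.undistortPoints(np.array(px,float).reshape(-1,1,2),K,d)[:,0]
    D=np.c_[u,np.ones(len(u))]@R; D/=np.linalg.norm(D,axis=1)[:,None]; return -R.T@t,D
def onplane(C,px,n,p0):
    o,D=rays(C,px); n=np.array(n,float); return o+D*(((np.array(p0)-o)@n)/(D@n))[:,None]
def tri(views):  # [(C,px)]
    A=0;b=0;L=[]
    for C,p in views:
        o,D=rays(C,[p]); P=np.eye(3)-np.outer(D[0],D[0]); A=A+P; b=b+P@o; L.append((o,P))
    X=np.linalg.solve(A,b); return X,[float(np.linalg.norm(P@(X-o))) for o,P in L]
def proj(C,X):
    K,d,R,t=C; return cv2.projectPoints(np.array(X,float).reshape(-1,1,3),cv2.Rodrigues(R)[0],t,K,d)[0][:,0]
E
python3 - <<'E'
from h import *
S=cal("scene");D=cal("side")
print(tri([(S,(299,213)),(D,(343,208))]))      # bar
print(tri([(S,(341,172)),(D,(299,157))]))      # shade
print(tri([(S,(352,137)),(D,(310,169))]), tri([(S,(375,172)),(D,(240,142))]))
print(onplane(S,[(250,240),(265,262),(267,290),(223,280),(383,215),(395,250)],[0,0,1],[0,0,30]).round())
E
python3 - <<'E'
import cv2,numpy as np
a=cv2.imread('pics/scene0.png')[120:300,230:420]; b=cv2.imread('pics/side0.png')[120:340,210:420]
a=cv2.resize(a,(400,380),interpolation=2); b=cv2.resize(b,(400,420),interpolation=2)
m=np.zeros((420,800,3),np.uint8); m[:380,:400]=a; m[:,400:]=b; cv2.imwrite('pics/m0.png',m)
E
```

```text
(array([597.42053296, -27.61627301, 144.71839589]), [2.086080665492273, 2.08608066549216])
(array([622.73213287,  81.80500573, 334.58036485]), [4.382686580816143, 4.382686580816208])
(array([545.51105966, 132.11171721, 379.1092454 ]), [2.293642742935714, 2.29364274293552]) (array([682.61321601, 153.66967731, 379.62248862]), [1.3727107945536476, 1.3727107945536965])
[[ 586. -194.   30.]
 [ 677. -157.   30.]
 [ 772. -163.   30.]
 [ 712. -290.   30.]
 [ 581.  262.   30.]
 [ 721.  256.   30.]]
```

View pics/m0.png

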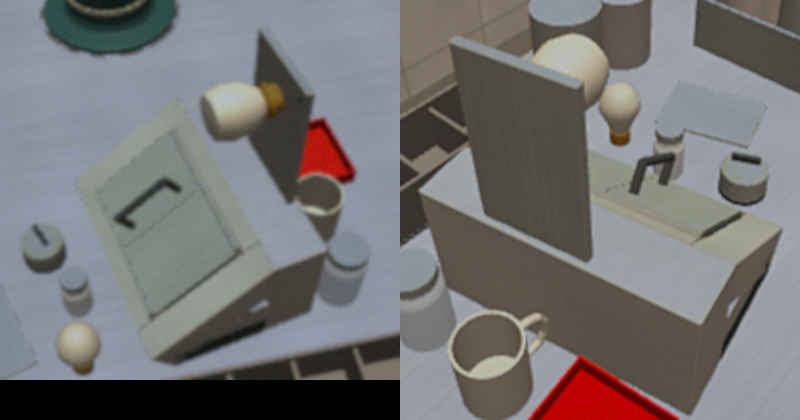

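The crops confirm it: the shade points down-slope over the upper bay, and the bar lies along the slope on the near panel. The splash panel edge puts the console yaw at about 9°. I'll check IK for the whole plan and take a close wrist view.

```bash
cat >> h.py <<'E'
def frame(yaw):  # columns: face x,y,z in world
    c,s=np.cos(yaw),np.sin(yaw); yf=np.array([-c,-s,0]); a=np.radians(35)
    h=np.array([-s,c,0]); xf=h*np.cos(a)+np.array([0,0,np.sin(a)]); return np.c_[xf,yf,np.cross(xf,yf)]
def att(F,xdir):  # tool z = -n, tool x = xdir in face axes
    x=F@np.array(xdir,float); z=-F[:,2]; return Ro.from_matrix(np.c_[x,np.cross(z,x),z]).as_quat()
def bar(th):  # face coords rel. bay_face
    return np.array([0,120-(98*np.cos(th)-45*np.sin(th)),98*np.sin(th)+45*np.cos(th)])
E
python3 - <<'E'
from h import *
F=frame(np.arctan2(.155,.988)); B=np.array([615,1,108.]); print(F.round(3))
P=lambda f: B+F@np.array(f,float)
for xd in [(1,0,0),(-1,0,0),(0,1,0),(0,-1,0)]:
    q=att(F,xd); L=[]
    pts=[(0,0,300)]+[bar(t)+[0,0,54+k] for t in (0,.5,1,1.4) for k in (0,100)] if xd[0] else [(15+s,-40+y,59+k) for y in (39,-39) for s in(8,-8) for k in (0,150)]
    for p in pts:
        j=bot.solve_ik(P(p),q); L.append(None if j is None else np.round(j,2).tolist())
    print(xd); [print('  ',l) for l in L]
E
```

```text
[[-0.127 -0.988  0.089]
 [ 0.809 -0.155 -0.567]
 [ 0.574  0.     0.819]]
(1, 0, 0)
   [0.8, 0.7, -0.71, 1.29, -0.14, 1.5, 0.36]
   [0.76, 0.76, -0.74, 1.64, -0.11, 1.08, 0.35]
   [0.82, 0.7, -0.75, 1.51, -0.13, 1.28, 0.36]
   [0.85, 0.7, -0.77, 1.67, -0.13, 1.14, 0.38]
   [0.87, 0.63, -0.72, 1.53, -0.18, 1.35, 0.42]
   [0.89, 0.59, -0.7, 1.76, -0.21, 1.17, 0.49]
   [0.92, 0.53, -0.66, 1.61, -0.24, 1.38, 0.52]
   [0.92, 0.52, -0.66, 1.85, -0.26, 1.15, 0.57]
   [0.96, 0.46, -0.63, 1.7, -0.27, 1.37, 0.59]
(-1, 0, 0)
   [0.36, 0.6, 0.04, 1.31, -0.53, 1.59, -2.5]
   [0.3, 0.64, -0.06, 1.65, -0.57, 1.18, -2.43]
   [0.33, 0.58, -0.01, 1.53, -0.54, 1.37, -2.45]
   [0.34, 0.57, -0.04, 1.69, -0.55, 1.24, -2.41]
   [0.37, 0.52, 0.02, 1.55, -0.53, 1.44, -2.43]
   [0.38, 0.49, -0.03, 1.78, -0.54, 1.26, -2.36]
   [0.42, 0.45, 0.03, 1.63, -0.51, 1.46, -2.38]
   [0.42, 0.43, -0.02, 1.87, -0.53, 1.24, -2.31]
   [0.45, 0.39, 0.03, 1.72, -0.49, 1.45, -2.33]
(0, 1, 0)
   [0.71, 0.82, -0.78, 1.63, -0.07, 1.02, 1.84]
   [0.8, 0.72, -0.8, 1.45, -0.1, 1.31, 1.86]
   [0.72, 0.84, -0.78, 1.62, -0.05, 1.02, 1.85]
   [0.81, 0.74, -0.8, 1.44, -0.08, 1.31, 1.87]
   [0.64, 0.95, -0.84, 1.41, 0.05, 1.1, 1.72]
   [0.7, 0.86, -0.83, 1.24, -0.01, 1.38, 1.76]
   [0.65, 0.96, -0.83, 1.4, 0.06, 1.11, 1.74]
   [0.71, 0.87, -0.83, 1.22, 0.0, 1.38, 1.78]
(0, -1, 0)
   [0.42, 0.69, -0.33, 1.64, -0.43, 1.06, -1.03]
   [0.48, 0.6, -0.27, 1.47, -0.42, 1.36, -1.03]
   [0.43, 0.71, -0.33, 1.63, -0.42, 1.07, -1.01]
   [0.49, 0.62, -0.26, 1.46, -0.41, 1.36, -1.02]
   [0.36, 0.81, -0.34, 1.43, -0.38, 1.13, -1.12]
   [0.42, 0.73, -0.28, 1.25, -0.39, 1.41, -1.12]
   [0.37, 0.82, -0.33, 1.42, -0.38, 1.14, -1.1]
   [0.43, 0.75, -0.28, 1.24, -0.39, 1.42, -1.11]
```

```bash
python3 - <<'E'
from h import *
F=frame(np.arctan2(.155,.988)); B=np.array([615,1,108.])
bot.movep(B+F@np.array([0,10,270.]),att(F,(-1,0,0)))
T=pose(); im=cams.camera("wrist"); np.save("T1.npy",T); print(bot.read_state()["time_s"])
C=cal("wrist",T)
print(proj(C,[B+F@np.array(p,float) for p in [(0,0,0),(0,120,0),(75,120,0),(75,-120,0),(-75,-120,0),(-75,120,0)]]+[B+F@(bar(0)+[s,0,0]) for s in(-45,45)]).round())
cv2.imwrite("pics/w1.png",im[...,::-1])
E
```

```text
2.4917
[[308. 173.]
 [416. 173.]
 [410. 235.]
 [208. 235.]
 [192. 103.]
 [423. 103.]
 [330. 137.]
 [329. 226.]]
```

View pics/w1.png

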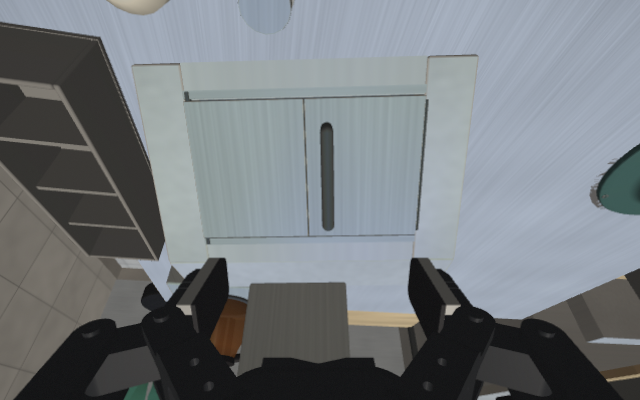

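The wrist view shows the door panels with corners at about (187,100), (427,98), (415,235) and (207,240), the fold line at x≈305 and the bar at x≈327 from y 123 to 229. This matches the prediction to within a few pixels, so I'll zoom in to get the corners precisely.

```bash
python3 - <<'E'
import cv2
im=cv2.imread("pics/w1.png")[80:255,175:440]; cv2.imwrite("pics/w1z.png",cv2.resize(im,None,fx=3,fy=3,interpolation=cv2.INTER_CUBIC))
g=cv2.cvtColor(cv2.imread("pics/w1.png"),cv2.COLOR_BGR2GRAY)
m=(g<90).astype('uint8'); m[:, :315]=0; m[:,340:]=0; m[:110]=0; m[240:]=0
n,l,s,c=cv2.connectedComponentsWithStats(m); print(s[1:],c[1:])
E
```

```text
[[ 320  122   14  108 1267]] [[327.01657459 175.79715864]]
```

View pics/w1z.png

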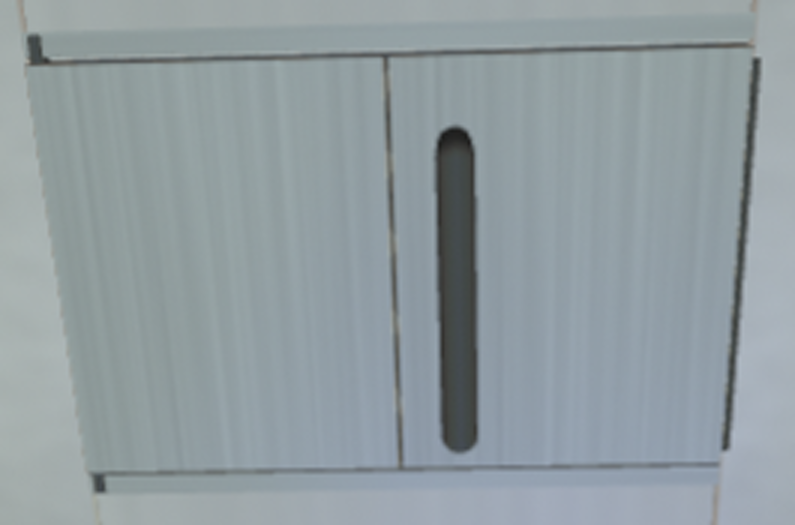

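The crop shows the six panel corners clearly, and the bar's blob spans rows 122–230. PnP on the known panel dimensions comes next, checked against the bar and the 35° slope.

```bash
python3 - <<'E'
from h import *
T=np.load("T1.npy"); C=cal("wrist",T); K,d,R,t=C
px=np.array([[29,63],[385,55],[752,46],[90,471],[400,467],[720,465]])/3+[175,80]-1/3
ob=np.array([[x,y,8] for x in(-74,74) for y in(-120,0,120)],float)
ok,rv,tv=cv2.solvePnP(ob,px,K,d)
e=cv2.projectPoints(ob,rv,tv,K,d)[0][:,0]-px; print("err",e.round(1).tolist())
W=R.T@cv2.Rodrigues(rv)[0]; Bp=R.T@(tv[:,0]-t); print(W.round(3),Bp.round(1), "tilt",np.degrees(np.arccos(W[2,2])),"yaw",np.degrees(np.arctan2(-W[1,1],-W[0,1])))
# with the 35 deg tilt imposed: yaw + position from rays by least squares
from scipy.optimize import least_squares
f=lambda v:(proj(C,ob@frame(v[0]).T+v[1:])-px).ravel()
r=least_squares(f,[.155,615,1,108]); yaw,B=r.x[0],r.x[1:]; print("fix",np.degrees(yaw),B.round(1),abs(r.fun).max())
F=frame(yaw)
for nm,p in(("scene",(299,213)),("side",(343,208))): print(nm,proj(cal(nm),B+F@bar(0)).round(1),p)
print("bar wrist",proj(C,[B+F@(bar(0)+[s,0,6]) for s in(-51,51)]).round(1))
np.savez("face.npz",F=F,B=B)
# shade near end distance
print("shade in face axes",(F.T@(np.array([623,82,335])-B)).round())
E
```

```text
err [[0.1, 0.5], [0.1, 0.3], [0.1, 0.0], [-0.8, -0.6], [0.1, -0.1], [0.4, -0.3]]
[[-0.149 -0.981  0.125]
 [ 0.798 -0.194 -0.571]
 [ 0.584  0.014  0.811]] [618.4  -6.8 110.4] tilt 35.77537463531362 yaw 11.168653826580686
fix 10.491126039584843 [618.   -6.8 110.5] 1.1824238533478422
scene [[297.  214.2]] (299, 213)
side [[345. 204.]] (343, 208)
bar wrist [[326.6 125.5]
 [328.1 231.6]]
shade in face axes [200. -21. 134.]
```

```bash
cat >> h.py <<'E'
try:
    z=np.load("face.npz"); F,B=z["F"],z["B"]; QD=att(F,(-1,0,0)); QS=att(F,(0,-1,0))
    W=lambda p,dz=54: B+F@(np.array(p,float)+[0,0,dz])   # TCP for grasp point at face coords p
    FF=lambda: (F.T@(bot.read_state()["ee_pos"]-B)).round(1).tolist()
except FileNotFoundError: pass
E
python3 - <<'E'
from h import *
effector.move_gripper(60,20)
bot.movep(W(bar(0)+[0,0,60]),QD)
print(bot.servo_line(W(bar(0)),vel=100,force_limit=15))
effector.move_gripper(0,25)
s=bot.read_state(); print(FF(),s["grip_width"],s["grip_force"],s["contact_force"].round(1),s["time_s"])
if 9<s["grip_width"]<16:
  for th in np.linspace(0,.4,5)[1:]:
    bot.servo_line(W(bar(th)),vel=60); s=bot.read_state(); print(round(th,2),FF(),(F.T@s["contact_force"]).round(1),round(s["grip_width"],1))
print(s["time_s"])
cv2.imwrite("pics/o1.png",cams.camera("side")[...,::-1][100:300,200:450])
E
```

```text
False
[-0.0, 21.5, 99.5] 11.05246238080532 24.962124824523926 [ 5.7 -0.4  0.2] 4.6083
0.1 [-0.0, 26.3, 109.1] [-1.8 -7.4  2.6] 11.1
0.2 [0.0, 32.0, 118.4] [-1.  -8.9  5.8] 11.0
0.3 [-0.0, 38.5, 127.1] [ -2.2 -10.    6. ] 10.9
0.4 [-0.0, 45.9, 135.2] [ -0.1 -12.    9.7] 10.6
5.9417
```

```bash
cat >> h.py <<'E'
def swing(ths,off,vel=60,k=0.12):
    off=np.array(off,float)
    for th in ths:
        b=bar(th); bot.servo_line(W(b+off),vel=vel); s=bot.read_state(); f=F.T@s["contact_force"]
        r=(b-[0,120,0]); r[0]=0; r/=np.linalg.norm(r); off=off+k*(f@r)*r
        print(round(th,2),"f",f.round(1),"rad",round(f@r,1),"off",off.round(1),"w",round(s["grip_width"],1))
    return off
E
python3 - <<'E'
from h import *
o=swing([.4,.5,.6,.7,.8,.9,1.0,1.1,1.2,1.3,1.38],[0,-1.,1.])
np.save("off.npy",o); s=bot.read_state(); print(s["time_s"],FF())
a=cams.camera("scene")[...,::-1][130:310,220:420]; b=cams.camera("side")[...,::-1][120:300,220:420]
cv2.imwrite("pics/o2.png",cv2.resize(np.hstack([a,b]),(800,360),interpolation=2))
E
```

```text
0.4 f [-0.5 -6.8  4.8] rad 8.1 off [ 0.  -1.7  1.7] w 11.0
0.5 f [-1.  -5.6  4.7] rad 7.1 off [ 0.  -2.2  2.4] w 10.8
0.6 f [-2.6 -4.4  5.1] rad 6.6 off [ 0.  -2.6  3.1] w 10.8
0.7 f [-1.5 -5.2  6.2] rad 7.8 off [ 0.  -3.   3.9] w 11.0
0.8 f [-2.3 -3.2  4.8] rad 5.6 off [ 0.  -3.2  4.6] w 10.7
0.9 f [-2.5 -2.6  6.3] rad 6.8 off [ 0.  -3.4  5.3] w 10.9
1.0 f [-2.4 -2.4  8.2] rad 8.4 off [ 0.  -3.5  6.4] w 10.9
1.1 f [-3.  -1.   6.9] rad 7.0 off [ 0.  -3.6  7.2] w 11.1
1.2 f [-2.9 -0.   3.9] rad 3.9 off [ 0.  -3.5  7.7] w 10.8
1.3 f [-3.2  0.1  2.5] rad 2.5 off [ 0.  -3.5  7.9] w 11.1
1.38 f [-2.   0.2  4.4] rad 4.4 off [ 0.  -3.4  8.5] w 10.9
9.5333 [0.1, 142.0, 166.6]
```

View pics/o2.png

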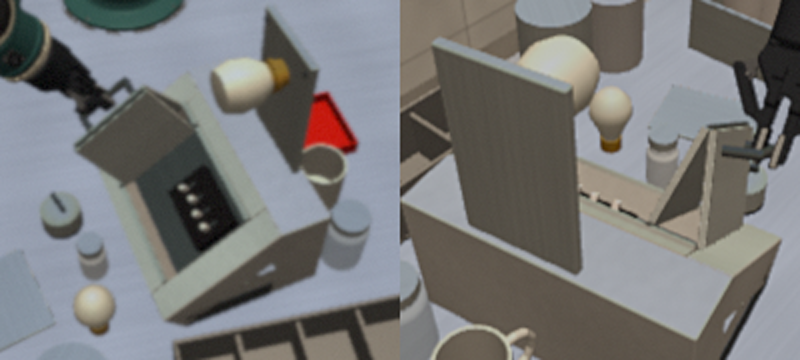

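The door is folded open, at about 1.33 rad from the bar position. All four knobs are visible in the bank. Now I'll release, retreat along the normal and look at the bank.

```bash
python3 - <<'E'
from h import *
effector.move_gripper(30,25)
p=np.array([0,142.,112.6])
bot.servo_line(W(p+[0,0,95]),vel=150)
bot.movep(W((15,-40,190)),QS)
T=pose(); im=cams.camera("wrist"); np.save("T2.npy",T); print(FF(),bot.read_state()["time_s"])
C=cal("wrist",T)
bk=np.array([15,-40,-18.])
print("pred knob mid",proj(C,[B+F@(bk+[0,y,14]) for y in(39,13,-13,-39)]).round(1).tolist())
c=proj(C,[B+F@bk])[0]; u,v=int(c[0])-130,int(c[1])-100; print("crop origin",u,v)
cv2.imwrite("pics/w2.png",cv2.resize(im[max(v,0):v+200,max(u,0):u+260,::-1],None,fx=3,fy=3,interpolation=2))
E
```

```text
[14.8, -39.6, 244.0] 11.9833
pred knob mid [[317.4, 211.1], [317.3, 188.0], [317.2, 163.8], [317.1, 138.3]]
crop origin 187 72
```

View pics/w2.png

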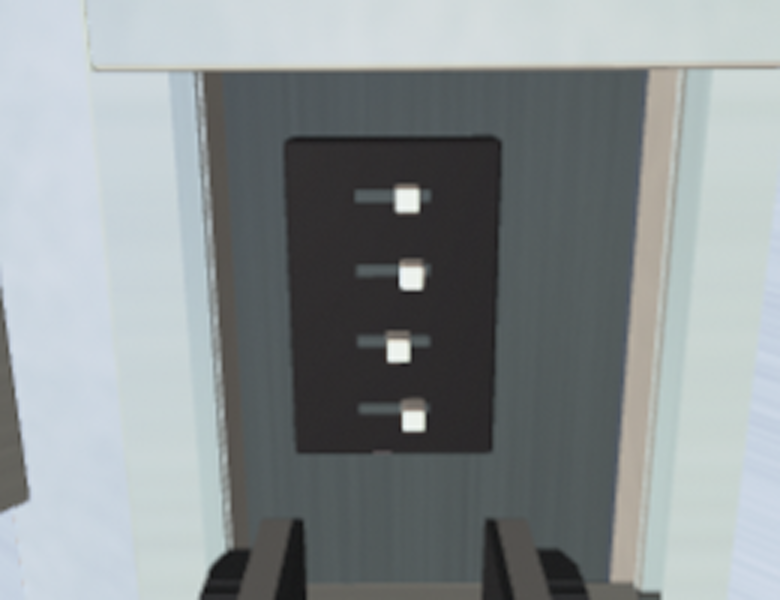

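The bank view shows knobs at crop (413,418), (398,350), (411,275) and (407,200). The slots are centred at x≈392, which agrees with the prediction to about 0.5 mm, and left is up-slope. I'll centre the gripper on each target position and close on the knob.

```bash
python3 - <<'E'
from h import *
effector.move_gripper(50,20)
for y,s in ((39,8),(13,-8),(-13,8),(-39,-8)):
    p=np.array([15+s,-40+y,6.])
    bot.servo_line(W(p+[0,0,30]),vel=150)
    h=bot.servo_line(W(p),vel=80,force_limit=12)
    effector.move_gripper(0,25)
    a=bot.read_state(); print(y,h,FF(),round(a["grip_width"],1),(F.T@a["contact_force"]).round(1))
    effector.move_gripper(50)
    bot.servo_line(W(p+[0,0,30]),vel=150)
bot.servo_line(W((15,-40,190)),vel=200)
im=cams.camera("wrist"); print(bot.read_state()["time_s"])
cv2.imwrite("pics/w3.png",cv2.resize(im[110:232,252:402,::-1],None,fx=3,fy=3,interpolation=2))
E
```

```text
39 False [22.7, -1.1, 60.5] 6.8 [-1.8  0.6  6.5]
13 False [7.2, -27.1, 60.4] 7.1 [3.1 1.7 5.2]
-13 False [22.7, -53.1, 60.6] 6.7 [-1.5  0.6  6.3]
-39 False [7.3, -79.1, 60.4] 7.0 [3.3 2.9 6. ]
22.825
```

View pics/w3.png

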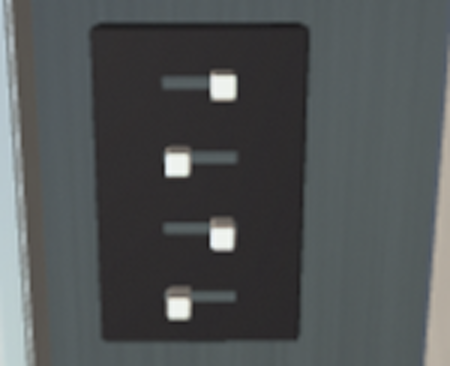

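Switches 1 to 4 (bottom to top) now stand up, down, up, down, each at its slot end. Next I'll regrip the bar and fold the door shut.

```bash
python3 - <<'E'
from h import *
effector.move_gripper(30,25)
b=bar(1.345); print(b)
bot.movep(W(b+[0,0,95]),QD)
print(bot.servo_line(W(b),vel=100,force_limit=12),FF())
effector.move_gripper(0,25)
s=bot.read_state(); print(FF(),s["grip_width"],(F.T@s["contact_force"]).round(1))
if 9<s["grip_width"]<16:
    o=swing([1.25,1.1,.95,.8,.65,.5,.35,.2,.1,.03,-.02],[0,0,0],k=.1); print(FF(),bot.read_state()["time_s"])
E
```

```text
[  0.         141.91723645 105.58709555]
False [-0.1, 141.7, 160.2]
[-0.1, 141.8, 160.1] 11.02611021249553 [-0.   1.1  6.1]
1.25 f [ 1.1 -0.9  6.3] rad 6.2 off [0.  0.1 0.6] w 11.0
1.1 f [ 0.2 -1.3  5.9] rad 5.9 off [0.  0.  1.2] w 10.9
0.95 f [-1.  -1.8  3. ] rad 3.3 off [ 0.  -0.   1.5] w 10.9
0.8 f [-1.2 -0.7 -2.4] rad -2.1 off [0.  0.  1.3] w 11.0
0.65 f [-0.3 -3.6  1.1] rad 2.7 off [ 0.  -0.1  1.6] w 10.8
0.5 f [-0.8 -1.7 -1.5] rad -0.2 off [ 0.  -0.1  1.6] w 10.8
0.35 f [-0.6 -2.  -1. ] rad 0.7 off [ 0.  -0.1  1.6] w 11.2
0.2 f [-0.4 -1.7 -0.9] rad 0.9 off [ 0.  -0.2  1.7] w 10.9
0.1 f [-0.6 -2.1 -1.6] rad 1.0 off [ 0.  -0.3  1.7] w 11.1
0.03 f [-0.4 -2.2 -1.8] rad 1.2 off [ 0.  -0.4  1.8] w 11.1
-0.02 f [1.3 4.8 4.3] rad -2.7 off [ 0.  -0.1  1.7] w 10.8
[-0.0, 21.2, 98.9] 29.825
```

```bash
python3 - <<'E'
from h import *
bot.servo_line(W(bar(-.06)),vel=40,force_limit=10)
effector.move_gripper(50,25)
bot.servo_line(W(bar(0)+[0,0,100]),vel=150)
F0=frame(np.arctan2(.155,.988)); effector.move_gripper(85)
bot.movep(np.array([615,1,108.])+F0@np.array([0,10,270.]),att(F0,(-1,0,0)))
im=cams.camera("wrist")[...,::-1]; T=pose(); print(abs(T-np.load("T1.npy")).max(),bot.read_state()["time_s"],bot.read_state()["contact_force"])
a=cv2.imread("pics/w1.png")[80:255,175:440]; b=im[80:255,175:440]
g=cv2.cvtColor(im,cv2.COLOR_BGR2GRAY); m=(g<90).astype('uint8'); m[:, :315]=0; m[:,340:]=0; m[:110]=0; m[240:]=0
print(cv2.connectedComponentsWithStats(m)[2][1:],cv2.connectedComponentsWithStats(m)[3][1:])
print(cv2.absdiff(a,b).mean())
cv2.imwrite("pics/cmp.png",cv2.resize(np.hstack([a,b]),(800,264),interpolation=2))
E
```

```text
0.86015444192725 32.1917 [-0.01496351 -0.09690511 -0.39326189]
[[ 321  122   14  108 1259]] [[327.73947577 175.1096108 ]]
2.5254267744833783
```

View pics/cmp.png

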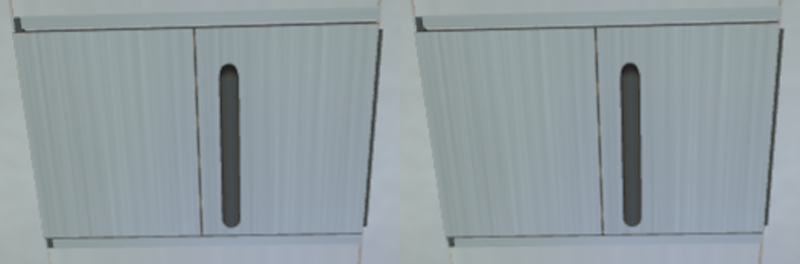

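The before and after crops match, with the bar blob within 1 px and the panels flat. The door is shut and the robot is clear, so I'm handing in.

```bash
python3 -c "
from rig import bot
print(bot.sign_off())"
```

```text
the job is handed in; nothing more can be done
None
```

I opened the door by its bar, set the switches up, down, up, down from the robot outwards, folded the door shut flat and let go; the job was handed in at about 32 s, and no verdict came back.

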